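Hold down the recessed reset of the faulted pump controller

TASK

One of the two pump controllers shows a red fault lamp, the other a green one. Take the orange-handled reset stylus out of its stand, put its steel rod upright down through the yellow guard eyelet and the lid hole of the controller with the red lamp, and press the recessed reset button fully down with it. Finish still gripping the stylus and holding the button down; do not press the green controller's reset, and leave the bottle, white cell, beaker and solar panel where they stand.

Things in the scene. Friction and masses are not known exactly. Their poses are not given: they have to be found in the camera images.
- stylus_grip (a point): centre of the upright stylus's orange handle: square, 22 x 22 mm, 70 mm tall; below it a round 8 mm steel rod, domed end, 90 mm long, so the tip is 125 mm below this point along -z. z runs up along the rod, x and y are square to the handle's faces. 160 mm long in all, 55 to 110 g. At the start this point is 130 mm above the bench
- stylus_tip (a point): lower end of the stylus's rod (same axes as the stylus).
- stylus: the stylus as a whole; origin at the rod's lower end, z up along the rod.
- stand: stylus stand fixed to the bench: black block 44 x 44 x 95 mm (height with the foot) on a 70 x 70 x 10 mm steel foot. The rod hangs in a 12 mm hole, 92 mm deep, down its centre, the handle resting on the block's top: the stylus comes straight up and must rise over 92 mm to be free. Origin at the centre of its underside.
- ctrl_red: pump controller with the red lamp (22 mm dome on the lid at x 52, y -36 mm): cream box 150 x 120 x 60 mm (x, y, z), fixed. This is the one to reset. Origin at the centre of its underside. 16 mm hole at the centre of the 6 mm lid. A steel bracket on the +y side of the lid carries a yellow tab 34 x 34 x 6 mm with a 14 mm eyelet right above that hole; tab top at 100 mm, nothing higher.
- ctrl_green: pump controller with the green lamp (22 mm dome on the lid at x 52, y -36 mm): cream box 150 x 120 x 60 mm (x, y, z), fixed. Leave its button alone. Origin at the centre of its underside. 16 mm hole at the centre of the 6 mm lid. A steel bracket on the +y side of the lid carries a yellow tab 34 x 34 x 6 mm with a 14 mm eyelet right above that hole; tab top at 100 mm, nothing higher.
- eyelet_red (a point): centre of the 14 mm eyelet of the red-lamp controller, at the top face of the yellow tab (100 mm above the bench); axes as the controller, z up. The lid hole and the button lie straight below it.
- button_red (a point): centre of the top face of the red-lamp controller's reset button (red, 24 mm wide, flat), inside the box under the lid hole; at rest 38 mm above the bench (22 mm below the lid's top, 62 mm below the eyelet's top), fully down 30 mm. It moves with the button.
- reset_red (a joint): travel of that button in m: 0 at rest, 0.008 fully down (hard stop). A spring pushes it back: 1.8 N to start, 6 N fully down.
- reset_green (a joint): travel of the other controller's button in m, 0 at rest, 0.008 fully down.
- bottle: bystander: loose white bottle, 64 mm wide, 130 mm tall, origin at the centre of its underside.
- cell: bystander: loose white electrochemical cell, block 60 x 60 mm on four feet with two black electrodes, 128 mm tall, origin at the centre of its underside.
- beaker: bystander: loose small glass beaker, 48 mm wide, 55 mm tall, origin at the centre of its underside.
- panel: bystander: loose small solar panel on a stand, 100 mm wide, 115 mm tall, about 60 mm deep, facing away from the robot; origin at the lower edge of the panel.
Mind the look-alikes: they are no part of the job. Of the things that look like the stylus, the middle-sized one is meant.

How it is judged:
On the way, in this order (a step that is already met when the one before it is completed fails the run):
1. the stylus is gripped and drawn clear of its stand (height (world z) of stylus_tip above 0.097 m and contact force between the fingers and stylus above 1 N), for 0.1 s.
2. the rod's end is through the eyelet of the red-lamp controller's guard, the stylus upright (z of stylus_tip in the frame of eyelet_red below -0.008 m and horizontal distance between stylus_tip and eyelet_red below 0.009 m and angle between stylus_tip's own z axis and vertical below 0.2 rad), for 0.05 s.
At the end, for the whole second after the job is handed in: The red-lamp controller's button is held at least 6 of its 8 mm down by the stylus (over 1.5 N), still gripped, upright within 0.2 rad, through the eyelet: handle above it, tip within 12 mm of its axis. The green controller's button is up (value of joint reset_red above 0.006 m and contact force between stylus and reset_red above 1.5 N and contact force between the fingers and stylus above 1 N and z of stylus_grip in the frame of eyelet_red above 0.03 m and horizontal distance between stylus_tip and eyelet_red below 0.012 m and angle between stylus_tip's own z axis and vertical below 0.2 rad and value of joint reset_green below 0.002 m); the arm keeps its last pose, push and grip.
It fails at once if the green controller's reset is pressed (more than 2 mm) (value of joint reset_green above 0.002 m).
It fails at once if the bottle, cell, beaker or panel is pushed more than 30 mm or tipped (distance of any of bottle, cell, beaker, panel from where it was at the start of the episode above 0.03 m or angle between any of bottle, cell, beaker, panel's own z axis and vertical above 0.4 rad).
It also fails if it takes over 45 s, if anything falls off the work surface, if the arm or the gripper's body presses on something with over 40 N, if the wrist force passes 120 N, or if a joint passes its speed limit or range.

ROBOT

A 6-joint arm with a two-finger parallel gripper is mounted at the origin on the work surface. World frame = base frame: x ahead of the robot, y to its left, z up, the work surface at z = 0. Lengths are in m, angles in rad, forces in N, time in s.
With the tool pointing down it reaches from about 0.35 to 0.725 m from the base axis. Payload 6 kg.
Tool frame: the origin (TCP) lies at the very end of the fingers, on their centre line; the grasp point (between the pads) lies 19 mm behind it; z points along the fingers, x is the direction in which the jaws open and shut, and the axes are right-handed (so a half turn about z gives the same grasp; the last joint's range is limited). The gripper opens to 85 mm and grips with 20 to 120 N. Pads are 22 mm wide; open, the fingers measure 114 mm over their backs; the gripper's body (76 mm by 85 mm) begins 54 mm behind the grasp point. The pads swing forward as they close: fully open they stand 13 mm farther back than shut.
Start: joints at [-0.825, 0.04, 0.085, 0, -1.615, -0.334], TCP at [0.24, -0.55, 0.231] pointing down, gripper open.
Joint ranges: [-2.56, 2.56], [-1.29, 2.01], [-1.08, 1.49], [-3.29, 1.98], [-2.81, -0.18], [-2.99, 2.99]. Speed limits (rad/s): [2.57, 2.57, 3.01, 3.14, 3.14, 3.14].

INTERFACE

Orientations are given as a unit quaternion [x, y, z, w].
In Python, from workcell import manip, eyes, ticket gives the robot as it stands. The module is installed in compiled form; this text tells all that it offers.
- The arm moves only by the shell command python3 -m inch 'ROWS'. ROWS is JSON, one flat list of numbers, 5 for each row, row after row: the opening, from 0 (shut) to 1 (fully open), then the shift along the tool's x, y, z in mm, then the turn about the tool's z in degrees. A call has 1 to 8 rows; each row is the pose to reach, as a shift and turn from the pose commanded when the call began, along the tool's axes at that moment; what a row does not reach only later rows make up. A row lasts 1/8 s, in which the tool goes at most 62.5 mm and 10.7 degrees, less where a joint would pass 70% of its speed; a pose out of reach is approached as far as the arm can. A call with a gripper value outside its range is refused whole. The fingers move at their own pace and stop on an object; the grip force is fixed at half the most. Time passes only in rows, so rows that repeat a pose let the fingers close. It gives the time, the measured TCP pose, the force and the opening at its end, in the units of the state.
- manip.get_obs(): the state, without advancing time (a new reading comes with each control period).
- eyes.snapshot(name): name is "scene" or "top" or "wrist"; returns the picture (400x640x3 uint8, red, green, blue); there is no depth.
- eyes.camera_info(name): a dict with "vfov" (degrees; the focal length in pixels is half the picture's height over the tangent of half this angle, whatever the lens; pixels are square), "cx", "cy" (the principal point, pixels), "R" (3x3) and "t" (3): a world point X has camera coordinates R X + t. Camera axes: x right, y down, z forward; pixel columns grow to the right and rows downward; lengths in m; the calibration is good to about 2 mm. The wrist camera is an equidistant fisheye: a pixel r from the principal point sees the ray r / f radians off the axis. A picture is of the moment at which its call begins: read the wrist's pose just before it. camera_info takes no time and is no camera call; for the wrist camera it gives the pose at the moment of the call.
- ticket.close_job(): hands the job in, once; it reports no verdict.
The state is a dict: "clock": time; "joint_positions": joint angles; "joint_velocities": joint speeds; "joint_torque": joint torques, N m; "eef_pos": TCP position; "ee_rot": TCP orientation; "contact_force": force on the tool from outside, world axes, zero at the start; "wrist_torque": the same for the moment, N m; "finger_gap": finger opening in m.
Only numpy, scipy, OpenCV 4.12 (cv2) and the standard library are available. Lean on these libraries where they do the work, as an engineer would, in place of code of your own. Each camera call takes 0.05 s, during which the arm holds its last target.

## Working session

There is one attempt and no reset: what is moved stays moved. The work goes in short steps, Python scripts to look and compute and a shell command to move; the robot and the scene stay as the last step left them, time stands still between calls to the robot, and variables do not carry over. Pictures are saved under pics/ and viewed, and the job is handed in when it is done.

```bash
mkdir -p pics
python3 - <<'E'
from workcell import manip, eyes
import cv2
o=manip.get_obs()
print(o)
for n in ("scene","top"):
    c=eyes.camera_info(n); print(n,c)
    cv2.imwrite(f"pics/{n}0.png",eyes.snapshot(n)[:,:,::-1])
E
```

```text
{'clock': 0.0, 'joint_positions': array([-8.25302105e-01,  4.08084848e-02,  8.38266426e-02, -4.79286687e-04,
       -1.61548609e+00, -3.33640959e-01]), 'joint_velocities': array([-7.43756697e-04, -4.31777523e-05, -4.16842039e-05, -1.05160343e-04,
       -1.88788504e-03, -2.93299768e-04]), 'joint_torque': array([-5.94881021e-04, -3.68196130e+01,  3.47412944e+01,  6.93225145e+00,
       -5.52166734e-03, -2.10024830e-06]), 'eef_pos': array([ 0.2401074 , -0.54951239,  0.23028639]), 'ee_rot': array([ 5.47572819e-01,  8.36757583e-01,  4.35617289e-04, -7.52408910e-04]), 'contact_force': array([0.02210043, 0.44343155, 0.1692841 ]), 'wrist_torque': array([-0.017069  , -0.05938951,  0.0538589 ]), 'finger_gap': 0.08516681326042744}
scene {'vfov': 43.90970211984891, 'cx': 319.686552173905, 'cy': 189.0844528309472, 'R': array([[ 0.11271704,  0.99347429,  0.01742718],
       [ 0.67084085, -0.06315021, -0.73890771],
       [-0.73298529,  0.09497835, -0.67358124]]), 't': array([-0.06141943, -0.30429961,  1.55975324])}
top {'vfov': 50.565014247380375, 'cx': 320.5905213205092, 'cy': 192.16107511456687, 'R': array([[ 0.01858685, -0.99894775,  0.04192751],
       [-0.98221021, -0.02608067, -0.18596476],
       [ 0.18686258, -0.03772513, -0.98166144]]), 't': array([-0.03089366,  0.55427018,  0.84894866])}
```

View pics/scene0.png

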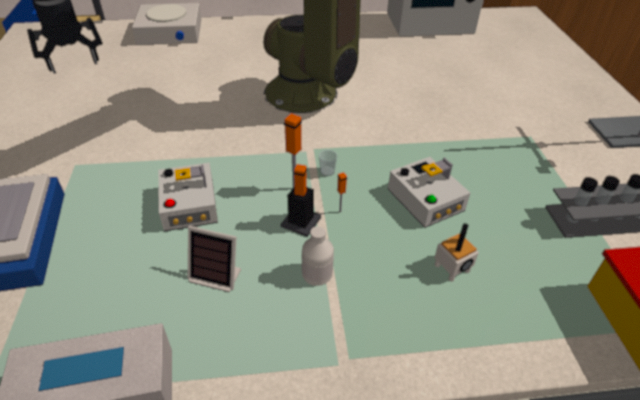

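View pics/top0.png

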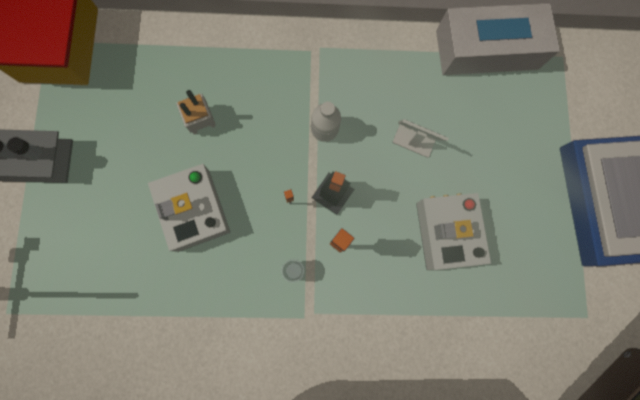

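The red-lamp controller is at about (456,231) in the top view and the green one at (187,207). The stylus in its black stand has its handle top at (337,180), with a larger look-alike at (342,240) and a smaller one at (289,196). I'll zoom in for exact pixels.

```bash
cat > h.py <<'E'
import numpy as np
from workcell import manip, eyes
def ray(n,u,v,c=None):
    c=c or eyes.camera_info(n); R=np.array(c['R']);t=np.array(c['t'])
    f=200/np.tan(np.radians(c['vfov'])/2)
    x,y=u-c['cx'],v-c['cy']
    if n=='wrist':
        r=np.hypot(x,y); th=r/f; d=np.array([x/r*np.sin(th),y/r*np.sin(th),np.cos(th)]) if r>0 else np.array([0,0,1.])
    else: d=np.array([x/f,y/f,1])
    return -R.T@t, R.T@d
def atz(n,u,v,z,c=None):
    o,d=ray(n,u,v,c); return o+d*(z-o[2])/d[2]
def proj(n,X,c=None):
    c=c or eyes.camera_info(n); p=np.array(c['R'])@np.array(X)+np.array(c['t']); f=200/np.tan(np.radians(c['vfov'])/2)
    if n=='wrist':
        r=np.hypot(p[0],p[1]); th=np.arctan2(r,p[2]); return c['cx']+f*th*p[0]/r, c['cy']+f*th*p[1]/r
    return c['cx']+f*p[0]/p[2], c['cy']+f*p[1]/p[2]
E
python3 - <<'E'
import cv2
t=cv2.imread('pics/top0.png');s=cv2.imread('pics/scene0.png')
cv2.imwrite('pics/z1.png',cv2.resize(t[160:260,270:370],None,fx=6,fy=6,interpolation=2))
cv2.imwrite('pics/z2.png',cv2.resize(t[180:280,405:505],None,fx=6,fy=6,interpolation=2))
cv2.imwrite('pics/z3.png',cv2.resize(s[105:245,260:360],None,fx=4,fy=4,interpolation=2))
E
```

```text
(no output)
```

View pics/z1.png

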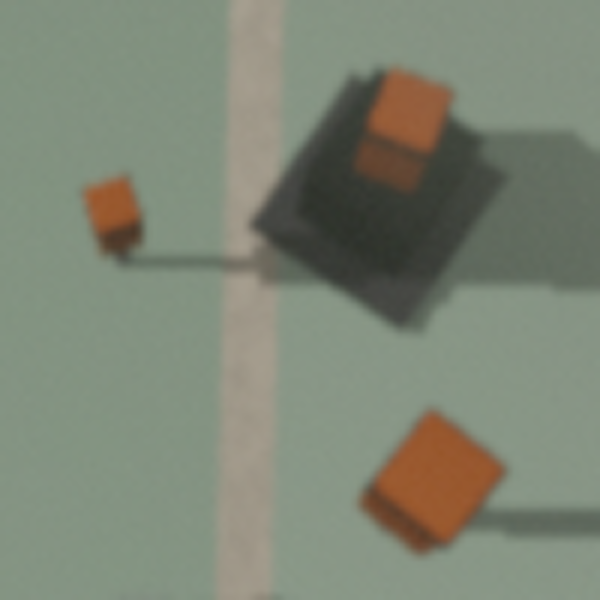

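View pics/z2.png

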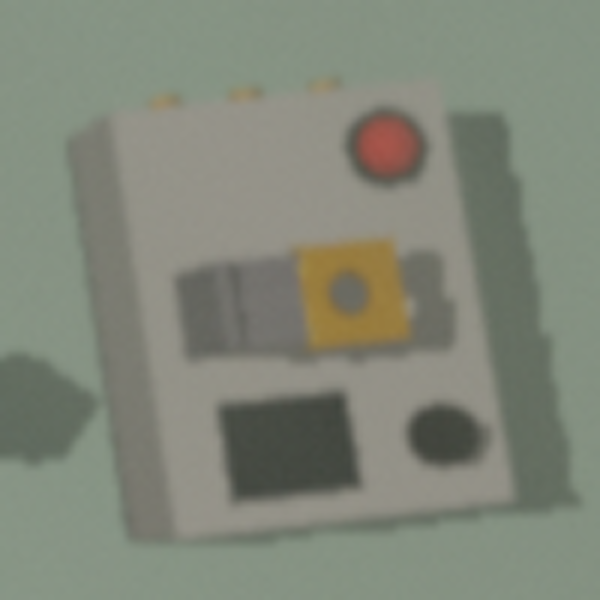

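View pics/z3.png

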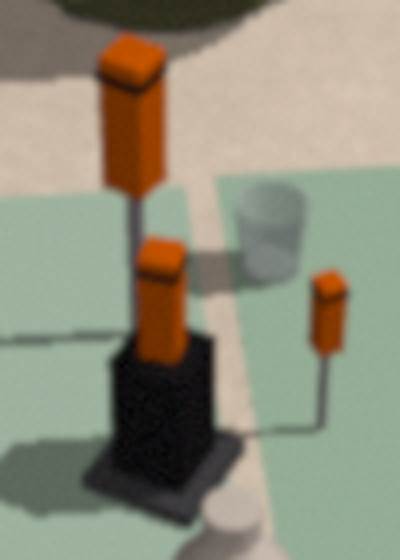

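```bash
python3 - <<'E'
from h import *
def T(x,y,ox,oy,z): return atz('top',(x+.5)/6-.5+ox,(y+.5)/6-.5+oy,z)
H=[T(x,y,270,160,.165) for x,y in [(395,68),(455,92),(428,155),(370,128)]]
print('handle',np.round(H,4),np.round(np.mean(H,0),4)); print([np.linalg.norm(H[i]-H[i-1]).round(4) for i in range(4)])
e=[H[1]-H[0],H[2]-H[3]]; print('edge yaw',[np.degrees(np.arctan2(v[1],v[0])) for v in e], [np.degrees(np.arctan2(v[1],v[0])) for v in (H[2]-H[1],H[3]-H[0])])
F=[T(x,y,270,160,.010) for x,y in [(250,225),(510,178),(410,330)]]
print('foot',np.round(F,4), 'ctr',(F[2]+F[2]*0)[:2], 'sides',np.linalg.norm(F[0]-F[2]),np.linalg.norm(F[1]-F[2]),'ctr',((F[0]+F[1])/2)[:2])
E=[T(x,y,405,180,.1) for x,y in [(293,247),(395,238),(412,340),(308,350)]]
print('tab',np.round(E,4),np.mean(E,0),[np.linalg.norm(E[i]-E[i-1]).round(4) for i in range(4)]); print('eye',T(350,293,405,180,.1))
print('lamp',T(387,146,405,180,.065))
# scene cross-check
m=np.mean(H,0); print('scene proj handle top',proj('scene',m), 'stand base', proj('scene',[m[0],m[1],.095]))
print('scene eye',proj('scene',T(350,293,405,180,.1)))
print('others big',T(437,480,270,160,.2),'small',T(112,203,270,160,.12))
for n,u,v,z in [('bottle',326,122,.0),('beaker',293,271,.0)]: print(n,atz('top',u,v,z))
E
python3 - <<'E'
import cv2
s=cv2.imread('pics/scene0.png')
cv2.imwrite('pics/z4.png',cv2.resize(s[150:240,145:235],None,fx=6,fy=6,interpolation=2))
E
```

```text
handle [[ 0.5748 -0.0412  0.165 ]
 [ 0.5676 -0.0601  0.165 ]
 [ 0.5473 -0.0518  0.165 ]
 [ 0.5554 -0.0336  0.165 ]] [ 0.5613 -0.0467  0.165 ]
[np.float64(0.0209), np.float64(0.0202), np.float64(0.022), np.float64(0.0199)]
edge yaw [np.float64(-110.78473229014234), np.float64(-113.97698404405247)] [np.float64(157.87483076046678), np.float64(158.70980276485278)]
foot [[ 0.5513  0.0006  0.01  ]
 [ 0.5716 -0.0962  0.01  ]
 [ 0.5135 -0.0593  0.01  ]] ctr [ 0.51345899 -0.0593462 ] sides 0.07082584142528792 0.06884084736325459 ctr [ 0.56143358 -0.04781345]
tab [[ 0.4943 -0.2857  0.1   ]
 [ 0.4981 -0.3206  0.1   ]
 [ 0.4639 -0.3248  0.1   ]
 [ 0.4598 -0.2893  0.1   ]] [ 0.47903343 -0.3051095   0.1       ] [np.float64(0.0347), np.float64(0.0352), np.float64(0.0345), np.float64(0.0357)]
eye [ 0.4792044  -0.30442597  0.1       ]
lamp [ 0.53547953 -0.33340307  0.065     ]
scene proj handle top (np.float64(299.6683051605228), np.float64(166.62942809946614)) stand base (np.float64(299.9818733838855), np.float64(191.37296315512867))
scene eye (np.float64(182.24903403256542), np.float64(172.35832270209696))
others big [ 0.44373992 -0.05233047  0.2       ] small [0.53782089 0.04756505 0.12      ]
bottle [ 0.73156891 -0.02993386  0.        ]
beaker [0.38890193 0.03633498 0.        ]
```

View pics/z4.png

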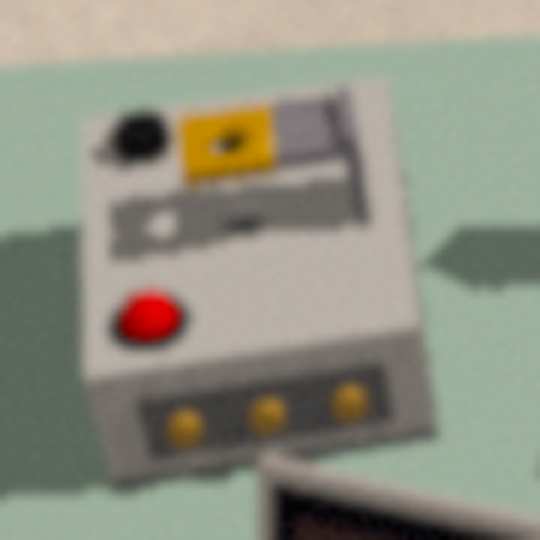

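```bash
cat >> h.py <<'E'
from scipy.spatial.transform import Rotation as Ro
def plan(P,jaw=None):
    o=manip.get_obs(); R=Ro.from_quat(o['ee_rot']); M=R.as_matrix()
    d=M.T@(np.array(P)-o['eef_pos'])*1000
    yaw=np.degrees(np.arctan2(M[1,0],M[0,0]))
    print('t',round(o['clock'],2),'tcp',np.round(o['eef_pos'],4),'yaw',round(yaw,1),'z',np.round(M[:,2],4),'shift mm',np.round(d,1), 'F',np.round(o['contact_force'],1),'gap',round(o['finger_gap'],4))
    if jaw is not None: print('turn',-((jaw-yaw+90)%180-90), 'q6',o['joint_positions'][5])
E
python3 -c "
from h import *
plan([.5613,-.0465,.231],158)"
```

```text
t 0.1 tcp [ 0.2401 -0.5495  0.2304] yaw 113.6 z [-7.0e-04  1.4e-03 -1.0e+00] shift mm [ 3.324e+02  4.957e+02 -1.000e-01] F [-0.3 -0.2  0.3] gap 0.0853
turn -44.40392458398904 q6 -0.3336908868828726
```

```bash
python3 -m inch '[1,17,25,0,-3, 1,42,62,0,-7, 1,67,100,0,-12, 1,92,137,0,-17, 1,116,174,0,-22, 1,141,211,0,-27, 1,166,248,0,-32, 1,190,284,0,-36]'; python3 -c "
from h import *
plan([.5613,-.0465,.231],158)"
```

```text
clock: 1.1
eef_pos: [0.4249, -0.2606, 0.231]
ee_rot: [0.261, 0.965, 0.0, -0.0]
contact_force: [0.7, -0.2, 0.5]
finger_gap: 0.0854
t 1.1 tcp [ 0.4249 -0.2606  0.231 ] yaw 149.7 z [-3.e-04  3.e-04 -1.e+00] shift mm [-10.  253.7   0. ] F [ 0.7 -0.2  0.5] gap 0.0854
turn -8.253655756754085 q6 -0.38294684696217396
```

```bash
python3 -m inch '[1,-1,40,0,-2, 1,-3,80,0,-4, 1,-5,120,0,-6, 1,-7,160,0,-8, 1,-8,200,0,-8, 1,-10,235,0,-8, 1,-10,254,0,-8, 1,-10,254,0,-8]'; python3 -c "
from h import *
import cv2
plan([.5613,-.0465,.231],158)
c=eyes.camera_info('wrist'); cv2.imwrite('pics/w1.png',eyes.snapshot('wrist')[:,:,::-1])
cv2.imwrite('pics/t1.png',eyes.snapshot('top')[:,:,::-1])
for p in ([.5613,-.0465,.165],[.479,-.3048,.1]): print(proj('wrist',p,c))
"
```

```text
clock: 2.1
eef_pos: [0.5616, -0.0473, 0.2306]
ee_rot: [0.194, 0.981, -0.0, -0.001]
contact_force: [0.2, 0.1, 0.5]
finger_gap: 0.0856
t 2.1 tcp [ 0.5616 -0.0473  0.2306] yaw 157.7 z [-1.5e-03 -1.0e-04 -1.0e+00] shift mm [ 0.6  0.6 -0.4] F [0.2 0.1 0.5] gap 0.0856
turn -0.3310457818495536 q6 -0.6617081861032255
(np.float64(323.8055702362169), np.float64(215.81571582508784))
(np.float64(300.0273382062427), np.float64(-86.10341352880158))
```

View pics/w1.png

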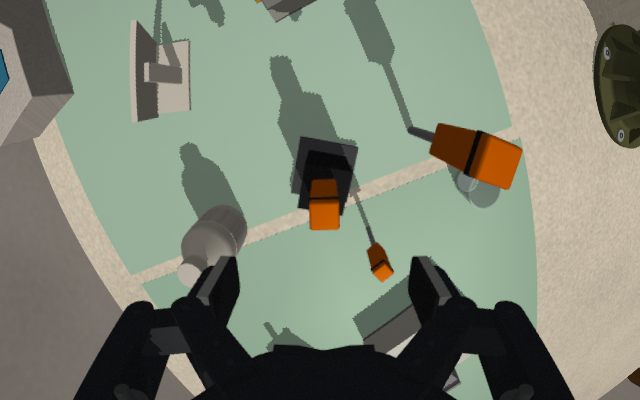

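The wrist view shows the handle's top face centred at (324,215), against a predicted (323.8,215.8), and square to the jaws. I'll descend.

```bash
python3 -m inch '[1,0.5,0.5,20,0, 1,0.5,0.5,45,0, 1,0.5,0.5,70,0, 1,0.5,0.5,90,0, 1,0.5,0.5,105,0, 1,0.5,0.5,112,0, 1,0.5,0.5,112,0]'; python3 -m inch '[0,0,0,0,0, 0,0,0,0,0, 0,0,0,0,0, 0,0,0,0,0, 0,0,0,0,0, 0,0,0,0,0]';python3 -c "
from h import *
import cv2
plan([.5613,-.0465,.231],158)
cv2.imwrite('pics/w2.png',eyes.snapshot('wrist')[:,:,::-1])
"
```

```text
clock: 3.08
eef_pos: [0.5613, -0.0475, 0.1193]
ee_rot: [0.194, 0.981, -0.0, -0.0]
contact_force: [0.3, 0.2, 0.8]
finger_gap: 0.0856
clock: 3.82
eef_pos: [0.5615, -0.0474, 0.1196]
ee_rot: [0.194, 0.981, 0.0, 0.0]
contact_force: [-0.5, 0.2, 2.0]
finger_gap: 0.0212
t 3.83 tcp [ 0.5615 -0.0474  0.1196] yaw 157.6 z [ 5.e-04  1.e-04 -1.e+00] shift mm [   0.4    0.8 -111.4] F [-0.5  0.2  2. ] gap 0.0212
turn -0.40393376361782884 q6 -0.6631683519197237
```

View pics/w2.png

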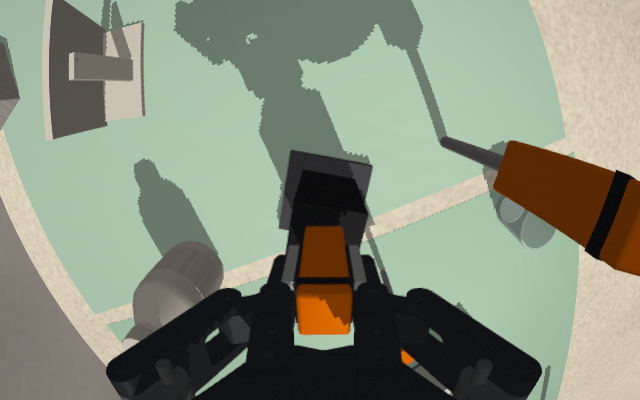

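The stylus handle sits between the pads with a gap of 21.2 mm, so it is gripped. I'll lift.

```bash
python3 -m inch '[0,0,0,-8,0, 0,0,0,-25,0, 0,0,0,-48,0, 0,0,0,-71,0, 0,0,0,-94,0, 0,0,0,-112,0, 0,0,0,-125,0, 0,0,0,-125,0]'; python3 -c "
from h import *
import cv2
plan([.4792,-.3046,.2446])
cv2.imwrite('pics/w3.png',eyes.snapshot('wrist')[:,:,::-1])
"
```

```text
clock: 4.88
eef_pos: [0.5616, -0.0474, 0.2453]
ee_rot: [0.194, 0.981, 0.0, 0.001]
contact_force: [0.5, 1.0, -1.1]
finger_gap: 0.0216
t 4.88 tcp [ 0.5616 -0.0474  0.2453] yaw 157.6 z [ 1.4e-03  4.0e-04 -1.0e+00] shift mm [ -21.9 -269.2    0.5] F [ 0.5  1.  -1.1] gap 0.0216
```

View pics/w3.png

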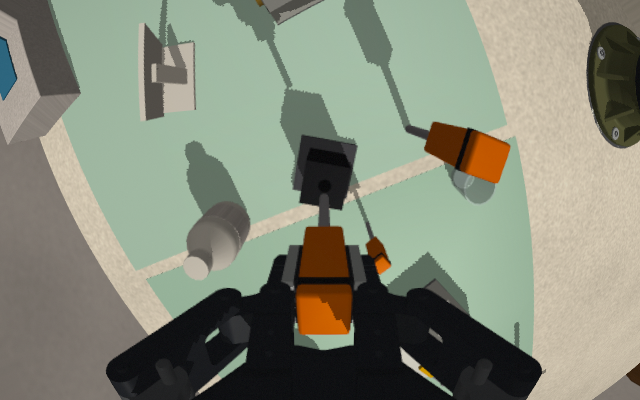

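The stylus is out, with the rod hanging free near (324,190) over the stand. I'll carry it above the red controller's eyelet.

```bash
python3 -m inch '[0,-1,-12,-3,0, 0,-4,-45,-5,0, 0,-7,-88,-5,0, 0,-11,-133,-5,0, 0,-14,-178,-5,0, 0,-18,-220,-5,0, 0,-21,-252,-5,0, 0,-22,-269,-5,0]';python3 -m inch '[0,0,0,0,0, 0,0,0,0,0]'; python3 -c "
from h import *
import cv2
plan([.4792,-.3046,.2446])
c=eyes.camera_info('wrist')
w=eyes.snapshot('wrist')[:,:,::-1];s=eyes.snapshot('scene')[:,:,::-1];t=eyes.snapshot('top')[:,:,::-1]
cv2.imwrite('pics/w4.png',w);cv2.imwrite('pics/s4.png',s);cv2.imwrite('pics/t4.png',t)
cv2.imwrite('pics/s4z.png',cv2.resize(s[100:230,130:240],None,fx=4.5,fy=4.5,interpolation=2))
cv2.imwrite('pics/w4z.png',cv2.resize(w[100:250,240:410],None,fx=4,fy=4,interpolation=2))
o=manip.get_obs()['eef_pos']
print('tip pred',proj('wrist',[o[0],o[1],.1304],c),'eye',proj('wrist',[.4792,-.3046,.1],c)); print('scene tip',proj('scene',[o[0],o[1],.1304]),'eye',proj('scene',[.4792,-.3046,.1]))
"
```

```text
clock: 5.92
eef_pos: [0.4778, -0.3062, 0.2487]
ee_rot: [0.195, 0.981, 0.0, -0.001]
contact_force: [0.6, -0.2, -1.2]
finger_gap: 0.0217
clock: 6.18
eef_pos: [0.4792, -0.304, 0.2491]
ee_rot: [0.194, 0.981, 0.0, -0.0]
contact_force: [0.4, 0.1, -0.8]
finger_gap: 0.0216
t 6.17 tcp [ 0.4792 -0.304   0.2491] yaw 157.6 z [-3.e-04  4.e-04 -1.e+00] shift mm [-0.3 -0.5  4.5] F [ 0.4  0.1 -0.8] gap 0.0216
tip pred (np.float64(322.9525509369488), np.float64(193.94144245017014)) eye (np.float64(322.8642175644164), np.float64(184.02588877899325))
scene tip (np.float64(180.22399711888687), np.float64(161.87839167034048)) eye (np.float64(182.17004406657654), np.float64(172.36170701629527))
```

View pics/w4.png

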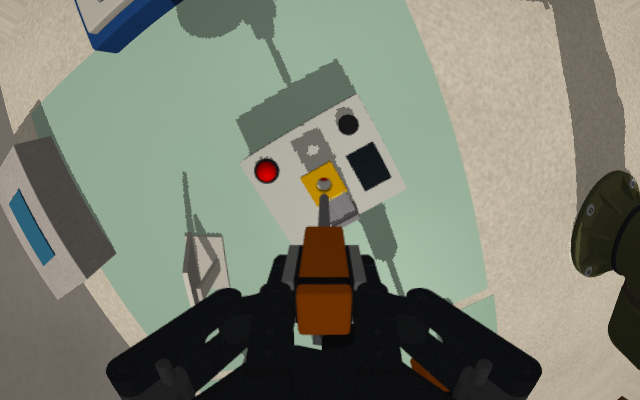

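View pics/w4z.png

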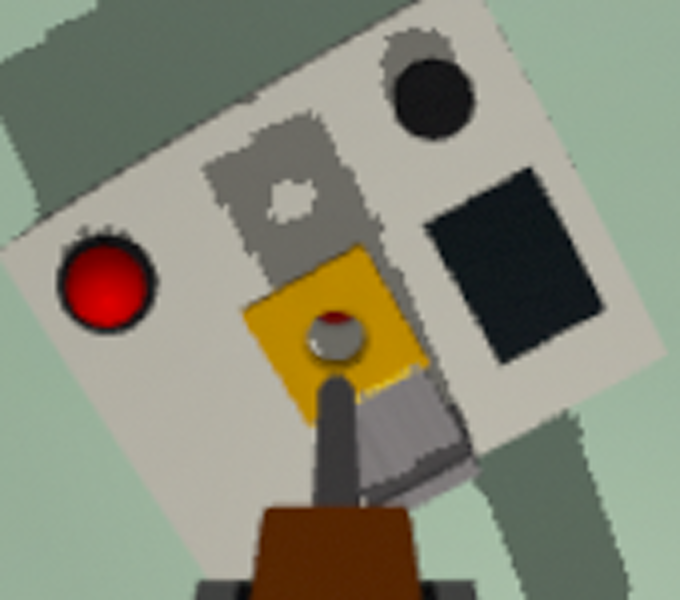

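View pics/s4z.png

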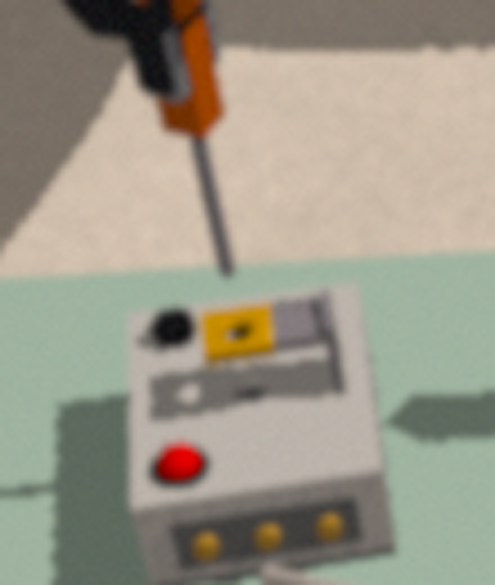

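In the wrist view the eyelet is at (323.8,183.8) and the rod end at (324.1,194.3), so they line up to about 1 mm. I'll lower to just above the tab and recheck.

```bash
python3 -m inch '[0,0,0,8,0, 0,0,0,18,0, 0,0,0,27,0, 0,0,0,29,0, 0,0,0,29,0]'; python3 -c "
from h import *
import cv2
plan([.4792,-.3046,.2446])
c=eyes.camera_info('wrist')
w=eyes.snapshot('wrist')[:,:,::-1];s=eyes.snapshot('scene')[:,:,::-1]
cv2.imwrite('pics/s5z.png',cv2.resize(s[130:210,140:230],None,fx=6,fy=6,interpolation=2))
cv2.imwrite('pics/w5z.png',cv2.resize(w[130:250,270:380],None,fx=5,fy=5,interpolation=2))
o=manip.get_obs()['eef_pos']; zt=o[2]-.1146;print(zt)
print('tip pred',proj('wrist',[o[0],o[1],zt],c),'eye',proj('wrist',[.4792,-.3046,.1],c)); print('scene tip',proj('scene',[o[0],o[1],zt]),'eye',proj('scene',[.4792,-.3046,.1]))
"
```

```text
clock: 6.95
eef_pos: [0.479, -0.3045, 0.2202]
ee_rot: [0.194, 0.981, -0.0, -0.0]
contact_force: [0.9, 0.3, 0.3]
finger_gap: 0.0212
t 6.95 tcp [ 0.479  -0.3045  0.2202] yaw 157.6 z [-3.e-04 -1.e-04 -1.e+00] shift mm [ -0.2  -0.  -24.4] F [0.9 0.3 0.3] gap 0.0212
0.10607376427150873
tip pred (np.float64(322.89092036555365), np.float64(195.15411248534474)) eye (np.float64(322.88777592992216), np.float64(193.1009692762459))
scene tip (np.float64(181.72777949096997), np.float64(170.2898000210929)) eye (np.float64(182.17004406657654), np.float64(172.36170701629527))
```

View pics/w5z.png

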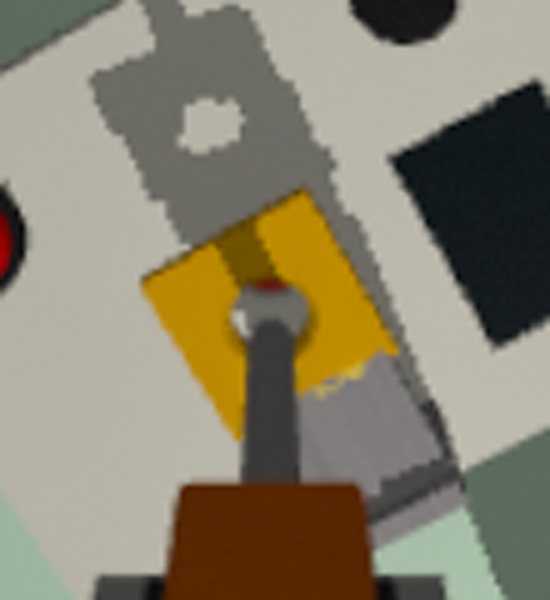

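View pics/s5z.png

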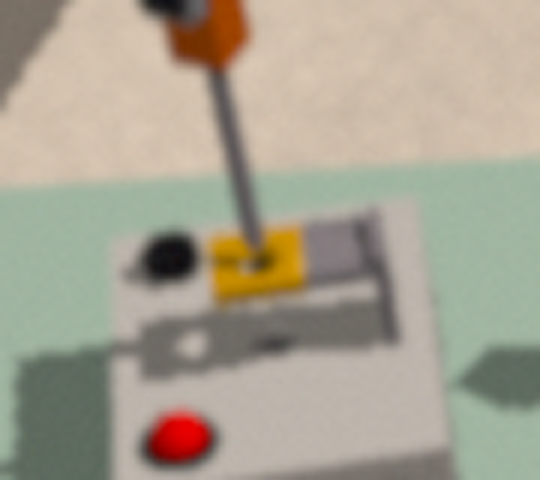

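The rod end sits over the eyelet: tip at (324.2,194.0), hole at (324,193). I'll insert in small steps and watch the force.

```bash
python3 -m inch '[0,0,0,3,0, 0,0,0,7,0, 0,0,0,11,0, 0,0,0,14,0, 0,0,0,14,0]'; python3 -c "
from h import *
import cv2
plan([.479,-.3045,.2202])
c=eyes.camera_info('wrist')
w=eyes.snapshot('wrist')[:,:,::-1];s=eyes.snapshot('scene')[:,:,::-1]
a=cv2.resize(s[130:210,140:230],None,fx=4,fy=4,interpolation=2)
b=cv2.resize(w[130:250,270:380],None,fx=4,fy=4,interpolation=2)
a=cv2.copyMakeBorder(a,0,480-320,0,0,0);cv2.imwrite('pics/c6.png',cv2.hconcat([a,b]))
"
```

```text
clock: 7.68
eef_pos: [0.479, -0.3044, 0.2059]
ee_rot: [0.194, 0.981, 0.0, -0.0]
contact_force: [-0.2, -0.6, -0.2]
finger_gap: 0.0213
t 7.67 tcp [ 0.479  -0.3044  0.2059] yaw 157.6 z [-6.e-04  2.e-04 -1.e+00] shift mm [ -0.1  -0.1 -14.3] F [-0.2 -0.6 -0.2] gap 0.0213
```

View pics/c6.png

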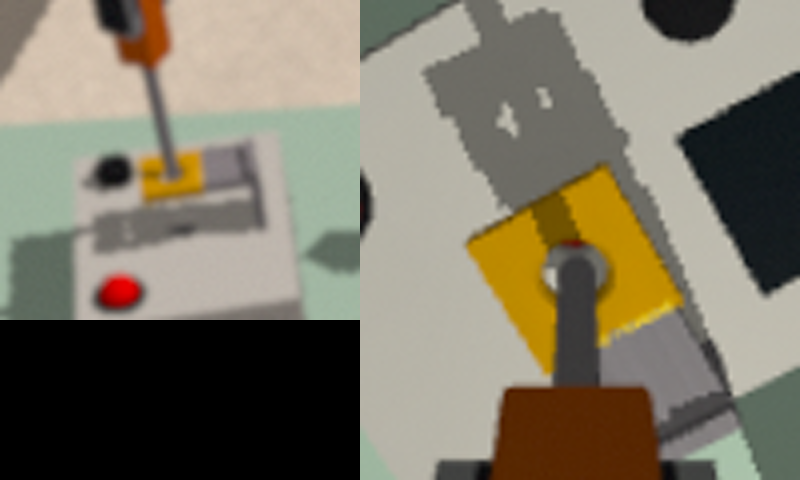

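The rod is inside the eyelet with clearance all round, and its shadow splits the shadow of the hole. There is no contact force. Continuing down.

```bash
python3 -m inch '[0,0,0,5,0, 0,0,0,12,0, 0,0,0,19,0, 0,0,0,26,0, 0,0,0,33,0, 0,0,0,40,0, 0,0,0,46,0, 0,0,0,48,0]'; python3 -c "
from h import *
plan([.479,-.3045,.1446])"
```

```text
clock: 8.78
eef_pos: [0.4789, -0.3044, 0.1577]
ee_rot: [0.194, 0.981, 0.0, -0.0]
contact_force: [-0.7, 0.6, -1.1]
finger_gap: 0.0211
t 8.78 tcp [ 0.4789 -0.3044  0.1577] yaw 157.6 z [-7.e-04  2.e-04 -1.e+00] shift mm [-0.1 -0.1 13.1] F [-0.7  0.6 -1.1] gap 0.0211
```

```bash
python3 -m inch '[0,0,0,4,0, 0,0,0,6,0, 0,0,0,8,0, 0,0,0,8,0]'; python3 -m inch '[0,0,0,2,0, 0,0,0,4,0, 0,0,0,5,0, 0,0,0,5,0]'; python3 -c "
from h import *
plan([.479,-.3045,.1446])"
```

```text
clock: 9.28
eef_pos: [0.4792, -0.3045, 0.1506]
ee_rot: [0.194, 0.981, -0.0, 0.0]
contact_force: [0.7, 0.9, 2.4]
finger_gap: 0.0212
clock: 9.78
eef_pos: [0.4792, -0.3046, 0.1456]
ee_rot: [0.194, 0.981, -0.0, 0.0]
contact_force: [-0.6, 0.9, 4.8]
finger_gap: 0.0212
t 9.78 tcp [ 0.4792 -0.3046  0.1456] yaw 157.6 z [ 4.e-04 -3.e-04 -1.e+00] shift mm [ 0.2 -0.   1. ] F [-0.6  0.9  4.8] gap 0.0212
```

```bash
python3 -m inch '[0,0,0,1,0, 0,0,0,2,0, 0,0,0,2,0, 0,0,0,2,0]'; python3 -c "
from h import *
import cv2
for i in range(3):
    w=eyes.snapshot('wrist')[:,:,::-1]; plan([.479,-.3045,.1446])
s=eyes.snapshot('scene')[:,:,::-1]
a=cv2.resize(s[130:210,140:230],None,fx=4,fy=4,interpolation=2)
b=cv2.resize(w[130:250,270:380],None,fx=4,fy=4,interpolation=2)
a=cv2.copyMakeBorder(a,0,480-320,0,0,0);cv2.imwrite('pics/c7.png',cv2.hconcat([a,b]))"
```

```text
clock: 10.28
eef_pos: [0.4792, -0.3046, 0.144]
ee_rot: [0.194, 0.981, -0.0, 0.0]
contact_force: [-1.3, 1.5, 6.2]
finger_gap: 0.0214
t 10.32 tcp [ 0.4792 -0.3046  0.144 ] yaw 157.6 z [ 7.e-04 -5.e-04 -1.e+00] shift mm [ 0.2  0.  -0.6] F [-1.6  1.5  6.5] gap 0.0216
t 10.38 tcp [ 0.4792 -0.3046  0.144 ] yaw 157.6 z [ 6.e-04 -5.e-04 -1.e+00] shift mm [ 0.2  0.  -0.6] F [-1.4  1.8  7. ] gap 0.0215
t 10.43 tcp [ 0.4792 -0.3046  0.144 ] yaw 157.6 z [ 7.e-04 -5.e-04 -1.e+00] shift mm [ 0.3 -0.  -0.6] F [-1.6  1.5  7.4] gap 0.0216
```

View pics/c7.png

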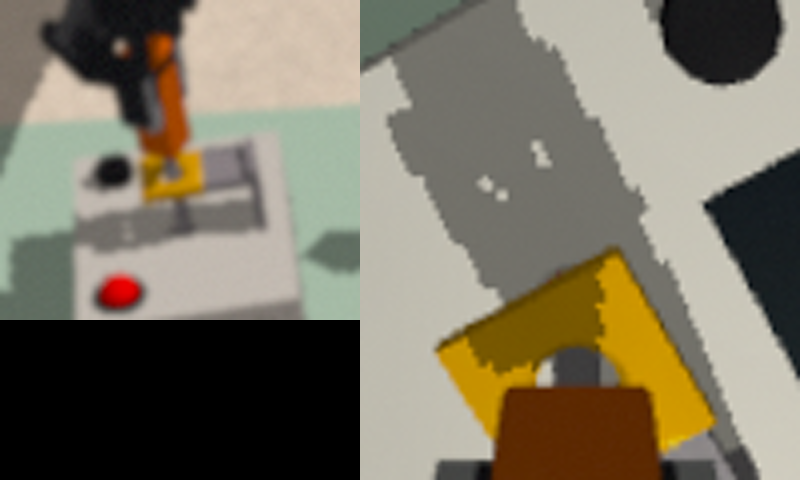

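```bash
python3 -c "
from workcell import ticket
print(ticket.close_job())"
```

```text
the job is handed in; nothing more can be done
None
```

I drew the middle-sized stylus from its stand, put its rod through the red controller's eyelet and lid hole, and pressed the reset button down. I then handed the job in at about 10.4 s, still gripping and pushing. The hand-in gives no verdict.

**Last checks before hand-in**
- **Button depth:** the rod tip worked out at about 29.5 mm above the bench. Fully down is 30 mm, so it is at the hard stop.
- **Push:** the upward force rose from about 2.4 to 4.8 to 7.4 N over the press. That follows the spring and then passes its 6 N maximum at the stop.
- **Grip and tilt:** the finger gap was 21.6 mm on the 22 mm handle. The tool was within 0.001 rad of vertical.
- **Fit:** the last pictures show the rod in the eyelet with the handle above it. There was no contact force on the way in.

**Disagreement:** the blurry scene view put the tip a pixel or two (a few mm) off the eyelet. The wrist view showed them aligned within about 1 mm, so I followed the wrist view, and the rod went in cleanly.

**Not checked at the end:** I went nowhere near the green controller and kept clear of the bottle, cell, beaker and panel, but took no final picture of them.

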